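# Tip the felt pens into the slotted pen box

## Robot

A 7-joint arm with a two-finger parallel gripper is mounted at the origin on the work surface. World frame = base frame: x ahead of the robot, y to its left, z up, the work surface at z = 0. Lengths are in mm, angles in rad, forces in N, time in s.
With the tool pointing down it reaches from about 375 to 925 mm from the base axis. Payload 3.1 kg.
Tool frame: the origin (TCP) lies on the centre line of the jaws, within the pads' length; the fingertips stand 19 mm ahead of it and the grasp point (between the pads) is the TCP; z points along the fingers, x is the direction in which the jaws open and shut, and the axes are right-handed (so a half turn about z gives the same grasp; the last joint's range is limited). The gripper opens to 85 mm and grips with 20 to 120 N. Pads are 22 mm wide; open, the fingers measure 114 mm over their backs; the gripper's body (76 mm by 85 mm) begins 54 mm behind the grasp point. The pads swing forward as they close: fully open they stand 13 mm farther back than shut.
Start: joints at [-1.419, 0.383, 0.044, 1.598, -0.018, 1.161, -0.05], TCP at [160.664, 629.834, 250.269] pointing down, gripper open.
Joint ranges: [-2.61, 2.61], [-0.41, 2.15], [-1.48, 1.57], [0, 2.5], [-1.57, 4.71], [0.05, 1.97], [-2.85, 2.85]. Speed limits (rad/s): [2.79, 2.79, 3.14, 3.14, 3.14, 3.14, 3.14].

## Interface

Orientations are given as a unit quaternion [x, y, z, w].
In Python, from bench import robot gives the robot as it stands. The module is installed in compiled form; this text tells all that it offers.
- The arm moves only by the tool arm_command, never from a script. Its argument "moves" is one flat list of numbers, 7 for each row, row after row: the shift along the tool's x, y, z in mm, then the turn, a rotation vector about the tool's x, y, z in degrees, then the closure, from 0 (fully open) to 1 (shut). A call has 1 to 8 rows; each row is the pose to reach, as a shift and turn from the pose measured when the call began, along the tool's axes at that moment; what a row does not reach only later rows make up. A row lasts 1/8 s, in which the tool goes at most 62.5 mm and 10.7 degrees, less where a joint would pass 70% of its speed; a pose out of reach is approached as far as the arm can. A call with a gripper value outside its range is refused whole. The fingers move at their own pace and stop on an object; the grip force is fixed at half the most. Time passes only in rows, so rows that repeat a pose let the fingers close. It gives the time, the measured TCP pose, the force and the opening at its end, in the units of the state.
- robot.get_obs(): the state, without advancing time (a new reading comes with each control period).
- robot.get_image(name): name is "scene" or "top"; returns (picture, depth): 480x640x3 uint8, blue, green, red; 480x640 float32, mm along the optical axis (not along the pixel's ray), 0 where there is no reading.
- robot.camera_info(name): a dict with "camera_matrix" (3x3 intrinsics, pixels), "world_from_camera" (4x4, takes a point from camera to world coordinates). Camera axes: x right, y up, looking along -z (the intrinsics and any distortion apply to the point x, -y, -z); pixel columns grow to the right and rows downward; lengths in mm; the calibration is good to about 2 mm. A picture is of the moment at which its call begins. camera_info takes no time and is no camera call.
- robot.close_job(): hands the job in, once; it reports no verdict.
The state is a dict: "time_s": time; "q": joint angles; "joint_vel": joint speeds; "tau": joint torques, N m; "position": TCP position; "eef_rot": TCP orientation; "contact_force": force on the tool from outside, world axes, zero at the start; "moment": the same for the moment, N m; "finger_gap": finger opening in mm.
Only numpy, scipy, OpenCV 4.12 (cv2) and the standard library are available. Lean on these libraries where they do the work, as an engineer would, in place of code of your own. Each camera call takes 0.05 s, during which the arm holds its last target.

## Task

Put the three felt pens away: take the green tray by its wooden handle, turn it so the pens line up with the slot of the wooden pen box, gently rest its pouring lip on the box with the pens still in the tray, then tip all three pens through the slot without touching them with the gripper. Set the empty tray back down level in the middle of the cork mat and let go; leave the clay beaker, glaze jar and pen pot undisturbed.

Things in the scene. Friction and masses are not known exactly. Their poses are not given: they have to be found in the camera images.
- tray: Loose green pen tray, about 160 g empty (varies), standing on the mat; z up. Origin on its underside. Floor 4 mm thick from own x = -6 to +44 mm, then a ramp rising at 20 degrees towards -x to the pouring lip. Back wall at x = +42 mm, 26 mm high; end walls 27 mm high, 142 mm apart inside, 150 mm outside. The -x side is open: pens stay in when tipped less than 20 degrees, roll out a little beyond.
- tray_grip (a point): Grip point in the middle of the tray's wooden handle, at tray x = +40, y = 0, z = +50 mm. The handle is an upright board on the back wall, 8 mm thick along tray x, 50 mm long along tray y, from z = 22 to 70 mm. Axes as the tray's.
- tray_lip (a point): Middle of the pouring lip's upper edge, at tray x = -37.9, y = 0, z = +15.6 mm; the ramp plate under it is 4 mm thick. Axes as the tray's.
- pen_blue: White felt pen with a blue cap, a plain round stick 135 mm long, 11 mm in diameter, 18 g, that rolls easily; lies in the tray along the tray's y. Origin at its centre, y along its length towards the cap. It spins about y as it rolls.
- pen_green: White felt pen with a green cap, a plain round stick 135 mm long, 11 mm in diameter, 18 g, that rolls easily; lies in the tray along the tray's y. Origin at its centre, y along its length towards the cap. It spins about y as it rolls.
- pen_black: White felt pen with a black cap, a plain round stick 135 mm long, 11 mm in diameter, 18 g, that rolls easily; lies in the tray along the tray's y. Origin at its centre, y along its length towards the cap. It spins about y as it rolls.
- penbox: Fixed dark wooden box, 90 mm (x) by 185 mm (y), 75 mm high, hollow, walls and top 6 mm thick. Origin at the centre of its underside, z up. Its top has one slot along own y, with a raised brass collar round it.
- slot (a point): Centre of the slot's mouth, at the top of the brass collar, 85 mm above the box's underside. Slot 20 mm wide (x) and 155 mm long (y); collar 6 mm thick, standing 10 mm above the box's top. Axes as the box's.
- mat: Fixed round cork mat, 240 mm across, 4 mm thick. Origin at the centre of its underside.
- beaker: Bystander: loose clay beaker, 76 mm across, 95 mm high. Origin at the centre of its underside.
- glaze_jar: Bystander: loose blue glaze jar with white cap, 64 mm across, about 75 mm high. Origin at the centre of its underside.
- pen_pot: Bystander: loose brass pot of pens, 72 mm across, 90 mm high, its pens up to 180 mm high. Origin at the centre of its underside.
Mind the look-alikes: they are no part of the job. Of the things like the tray, leave any that is white; of the rest the smaller one is meant.

How it is judged:
By the outcome, as a careful person would: the job done as asked, in the order asked, and still so for the second after the job is handed in, with the robot touching nothing.
It also fails if it takes over 61 s, if anything falls off the work surface, if the arm or the gripper's body presses on something with over 40 N, if the wrist force passes 120 N, or if a joint passes its speed limit or range.

## Working session

There is one attempt and no reset: what is moved stays moved. The work goes in short steps, Python scripts to look and compute and a tool call to move; the robot and the scene stay as the last step left them, time stands still between calls to the robot, and variables do not carry over. Pictures are saved under pics/ and viewed, and the job is handed in when it is done.

Besides the shell and the picture viewer there is one more tool, called after "Request:" as name(argument=value, ...), one argument or row to a line, values as JSON. arm_command: Moves the arm, as the interface text tells. Its arguments: {"type":"object","properties":{"moves":{"type":"array"}},"required":["moves"]}

```bash
mkdir -p pics; cat > h.py <<'E'
import numpy as np, cv2
from bench import robot
from scipy.spatial.transform import Rotation as R
def grab(tag):
    out={}
    for n in ("scene","top"):
        im,d=robot.get_image(n); cv2.imwrite(f"pics/{tag}_{n}.png",im); np.save(f"pics/{tag}_{n}.npy",d); out[n]=(im,d)
    return out
def cloud(n,d):
    ci=robot.camera_info(n);K=np.array(ci["camera_matrix"]);T=np.array(ci["world_from_camera"])
    v,u=np.mgrid[0:480,0:640]
    P=np.stack([(u-K[0,2])/K[0,0]*d,-(v-K[1,2])/K[1,1]*d,-d],-1)
    W=P@T[:3,:3].T+T[:3,3]; W[d<=0]=np.nan
    return W
def project(n,p):
    ci=robot.camera_info(n);K=np.array(ci["camera_matrix"]);T=np.array(ci["world_from_camera"])
    c=(np.asarray(p,float)-T[:3,3])@T[:3,:3]
    return np.stack([K[0,2]+K[0,0]*c[...,0]/-c[...,2],K[1,2]-K[1,1]*c[...,1]/-c[...,2]],-1)
E
python3 - <<'E'
from h import *
np.set_printoptions(precision=3,suppress=True)
print(robot.get_obs())
grab("a")
for n in("scene","top"): print(robot.camera_info(n))
E
```

```text
{'time_s': 0.0, 'q': array([-1.419,  0.384,  0.044,  1.6  , -0.018,  1.161, -0.05 ]), 'joint_vel': array([ 0.   , -0.001,  0.   , -0.   , -0.002, -0.003,  0.001]), 'tau': array([ -0.   , -43.345,   1.024, -24.952,   0.011,   0.011,   0.   ]), 'position': array([160.466, 628.963, 248.842]), 'eef_rot': array([ 0.79 ,  0.614, -0.001,  0.001]), 'contact_force': array([-0.159, -0.278, -0.151]), 'moment': array([-0.014,  0.012,  0.018]), 'finger_gap': 85.16627980600032}
{'camera_matrix': array([[459.53 ,   0.   , 327.932],
       [  0.   , 459.53 , 239.833],
       [  0.   ,   0.   ,   1.   ]]), 'world_from_camera': array([[  -0.537,   -0.571,    0.621, 1056.182],
       [   0.844,   -0.36 ,    0.398,  281.01 ],
       [  -0.004,    0.738,    0.675,  683.207],
       [   0.   ,    0.   ,    0.   ,    1.   ]])}
{'camera_matrix': array([[588.437,   0.   , 320.988],
       [  0.   , 588.437, 236.745],
       [  0.   ,   0.   ,   1.   ]]), 'world_from_camera': array([[  -0.013,    0.985,   -0.171,  279.115],
       [  -1.   ,   -0.013,    0.001,  -61.231],
       [  -0.002,    0.171,    0.985, 1381.9  ],
       [   0.   ,    0.   ,    0.   ,    1.   ]])}
```

View pics/a_scene.png

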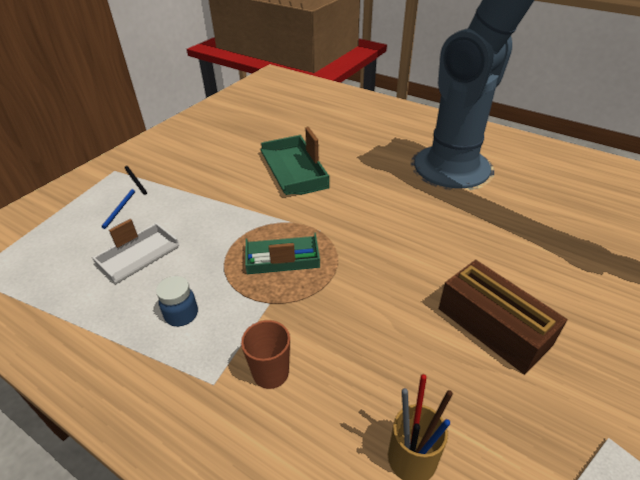

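View pics/a_top.png

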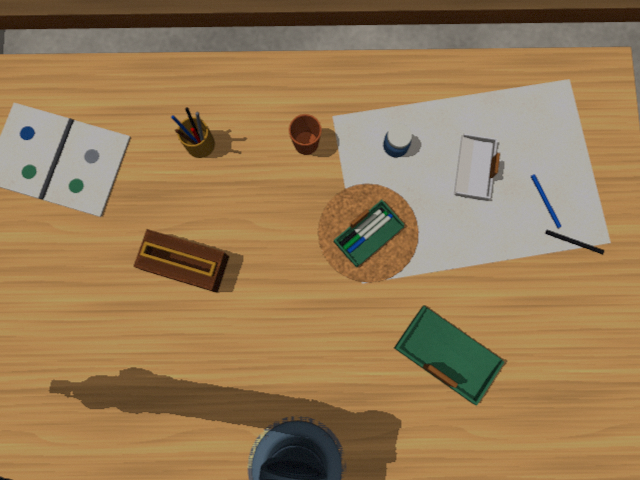

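The tray candidates in the top view are the small green tray with pens on the mat at (370,233), the larger green tray at (450,355) and the white tray at (477,168). I choose the small green one. The slot box is at (182,260). Next I check the choice in close crops.

```bash
python3 - <<'E'
import cv2,numpy as np
a=cv2.imread("pics/a_top.png");b=cv2.imread("pics/a_scene.png")
c1=cv2.resize(a[185:285,315:425],None,fx=4,fy=4,interpolation=cv2.INTER_CUBIC)[:400,:400]
c2=cv2.resize(b[220:300,220:340],None,fx=3.3,fy=3.3,interpolation=cv2.INTER_CUBIC)
c3=cv2.resize(a[220:300,125:240],None,fx=3.3,fy=3.3,interpolation=cv2.INTER_CUBIC)
o=np.zeros((600,800,3),np.uint8);o[:400,:400]=c1;o[:c2.shape[0],400:400+c2.shape[1]]=c2[:,:400];o[300:300+c3.shape[0],410:410+c3.shape[1]]=c3
cv2.imwrite("pics/crop1.png",o)
E
```

```text
(no output)
```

View pics/crop1.png

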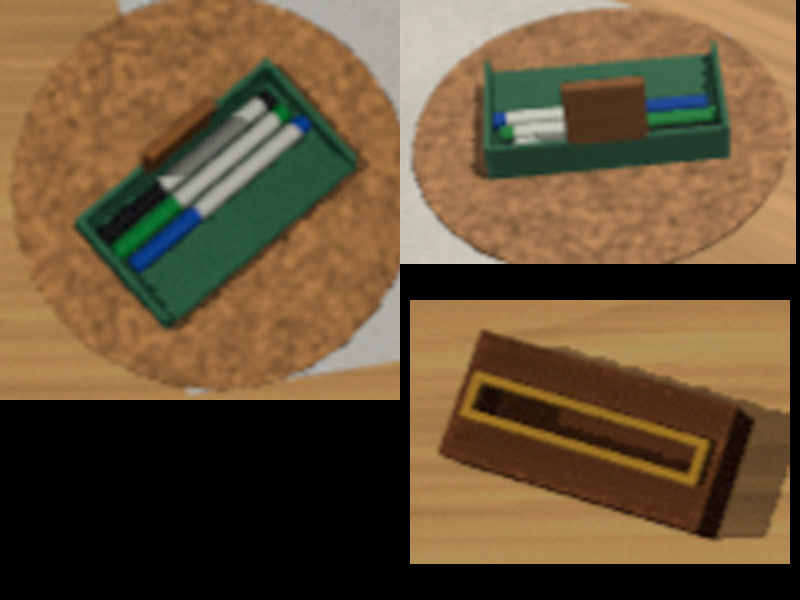

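```bash
python3 - <<'E'
from h import *
np.set_printoptions(precision=1,suppress=True)
W={};I={}
for n in("scene","top"):
    W[n]=cloud(n,np.load(f"pics/a_{n}.npy")); I[n]=cv2.imread(f"pics/a_{n}.png")
# table z check
for n in W:
    w=W[n].reshape(-1,3); z=w[:,2]; m=np.abs(z)<15; print(n,"table z med",np.median(z[m]), np.percentile(z[m],[5,95]))
def sel(n,box): 
    u0,v0,u1,v1=box; return W[n][v0:v1,u0:u1].reshape(-1,3), I[n][v0:v1,u0:u1].reshape(-1,3)
# mat: brown disk on top
for n,box in(("top",(310,180,425,290)),("scene",(215,215,345,305))):
    w,c=sel(n,box); 
    m=(w[:,2]>2)&(w[:,2]<8)
    print(n,"mat z",np.nanmedian(w[m][:,2]))
    # box
for n,box in(("top",(125,220,240,300)),("scene",(430,255,570,375))):
    w,c=sel(n,box)
    for z0,z1 in((70,80),(80.5,90)):
        m=(w[:,2]>z0)&(w[:,2]<z1); p=w[m]
        r=cv2.minAreaRect(p[:,:2].astype(np.float32)); print(n,z0,m.sum(),np.median(p[:,2]),r)
# handle top
for n,box in(("top",(325,190,415,275)),("scene",(235,225,330,280))):
    w,c=sel(n,box)
    m=(w[:,2]>40)&(w[:,2]<85); p=w[m]
    r=cv2.minAreaRect(p[:,:2].astype(np.float32)); print(n,"handle",m.sum(),p[:,2].max(),p.mean(0),r)
    m=(w[:,2]>10)&(w[:,2]<85); p=w[m]
    r=cv2.minAreaRect(p[:,:2].astype(np.float32)); print(n,"tray",m.sum(),r)
E
```

```text
scene table z med -1.2012158443286012 [-3.6  3.2]
top table z med 0.9926278553382417 [-4.   7.8]
top mat z 4.418406003272821
scene mat z 3.1204444362114145
top 70 2108 75.30000212495861 ((459.6625671386719, 258.99334716796875), (187.0140380859375, 90.42230224609375), 72.6454849243164)
top 80.5 512 84.87549640710779 ((458.9779968261719, 256.54620361328125), (179.74923706054688, 88.59674072265625), 72.11476135253906)
scene 70 3372 73.46645339631237 ((462.3201904296875, 256.96234130859375), (185.98939514160156, 93.9224853515625), 72.71542358398438)
scene 80.5 827 83.08989234433898 ((462.11944580078125, 257.011474609375), (168.0968780517578, 35.57818603515625), 72.70258331298828)
top handle 113 80.30300303888316 [ 549.2 -148.4   68.4] ((550.7998046875, -148.81529235839844), (8.363492965698242, 49.5382080078125), 39.170284271240234)
top tray 2134 ((527.6432495117188, -176.4619903564453), (209.73793029785156, 202.28994750976562), 89.42548370361328)
scene handle 363 75.65011034741508 [ 556.6 -149.2   59. ] ((554.6780395507812, -150.66714477539062), (11.411908149719238, 49.825286865234375), 40.261512756347656)
scene tray 2091 ((525.53076171875, -175.01443481445312), (87.6597900390625, 150.3701171875), 39.774147033691406)
```

The crop confirms it: the small green tray holds the white pens with black, green and blue caps, which lie near its back wall and handle. The collar and slot of the box are clear. Next I fit the poses precisely.

```bash
cat > fit.py <<'E'
from h import *
from scipy.optimize import least_squares
c20,s20=np.cos(np.radians(20)),np.sin(np.radians(20))
def sdbox(p,c,h,ry=0.):
    q=p-np.array(c)
    if ry: q=q@np.array([[np.cos(ry),0,-np.sin(ry)],[0,1,0],[np.sin(ry),0,np.cos(ry)]]).T
    q=np.abs(q)-np.array(h)
    return np.linalg.norm(np.maximum(q,0),axis=-1)+np.minimum(q.max(-1),0)
L=(37.9-6)/c20
def tray_sd(p):
    d=[sdbox(p,(19,0,2),(25,75,2)),sdbox(p,(42,0,13),(2,75,13)) ,sdbox(p,(40,0,46),(4,25,24)),
       sdbox(p,(2.5,73,13.5),(41.5,2,13.5)),sdbox(p,(2.5,-73,13.5),(41.5,2,13.5))]
    # ramp: upper surface from (-6,4) to (-37.9,15.6)
    q=p-np.array([-21.95-2*s20,0,9.8-2*c20]); e=np.stack([-q[:,0]*c20+q[:,2]*s20,q[:,1],q[:,0]*s20+q[:,2]*c20],-1)
    a=np.abs(e)-np.array([17,75,2]); d.append(np.linalg.norm(np.maximum(a,0),axis=-1)+np.minimum(a.max(-1),0))
    return np.min(d,0)
def box_sd(p):
    d=[sdbox(p,(45-3,0,37.5),(3,92.5,37.5)),sdbox(p,(-42,0,37.5),(3,92.5,37.5)),sdbox(p,(0,89.5,37.5),(45,3,37.5)),sdbox(p,(0,-89.5,37.5),(45,3,37.5)),
     sdbox(p,(29,0,72),(16,92.5,3)),sdbox(p,(-29,0,72),(16,92.5,3)),sdbox(p,(0,85,72),(45,7.5,3)),sdbox(p,(0,-85,72),(45,7.5,3)),
     sdbox(p,(13,0,77),(3,83.5,8)),sdbox(p,(-13,0,77),(3,83.5,8)),sdbox(p,(0,80.5,77),(16,3,8)),sdbox(p,(0,-80.5,77),(16,3,8))]
    return np.min(d,0)
def loc(w,x): 
    c,s=np.cos(x[3]),np.sin(x[3]); q=w-np.array([x[0],x[1],x[2]])
    return np.stack([q[:,0]*c+q[:,1]*s,-q[:,0]*s+q[:,1]*c,q[:,2]],-1)
def fit(w,sd,x0):
    f=lambda x:sd(loc(w,x))
    r=least_squares(f,x0,loss='soft_l1',f_scale=2,x_scale=[1,1,1,.02],diff_step=1e-5)
    return r.x,np.median(np.abs(r.fun))
E
python3 - <<'E'
from fit import *
np.set_printoptions(precision=3,suppress=True)
for n,tb,bb in(("top",(325,190,415,275),(125,220,240,300)),("scene",(235,225,330,280),(430,255,570,375))):
    W=cloud(n,np.load(f"pics/a_{n}.npy"));I=cv2.imread(f"pics/a_{n}.png").astype(int)
    sl=lambda A,b:A[b[1]:b[3],b[0]:b[2]].reshape(-1,3)
    w,c=sl(W,tb),sl(I,tb); hi=w[:,2]>45
    m=(w[:,2]>8)&(w[:,2]<85)&(((c[:,1]>c[:,2]*1.4)&(c[:,1]<150)&(c[:,1]-c[:,0]<60))|hi)
    x,r=fit(w[m],tray_sd,[526,-175,4,.69]);print(n,"tray",m.sum(),x,np.degrees(x[3]),r)
    for zf in (0,):
        w=sl(W,bb); m=(w[:,2]>15)&(w[:,2]<92); x,r=fit(w[m],box_sd,[461,257,0,np.radians(-17.3)]);print(n,"box",m.sum(),x,np.degrees(x[3]),r)
    # mat via colour+plane: cork ring circle
    mb=(305,175,430,295) if n=="top" else (215,215,350,310)
    w,c=sl(W,mb),sl(I,mb)
    m=(np.abs(w[:,2]-(5 if n=="top" else 3))<5)
    hsv=cv2.cvtColor(cv2.imread(f"pics/a_{n}.png"),cv2.COLOR_BGR2HSV); print(hsv[233,325] if n=="top" else hsv[285,265],hsv[233,312] if n=="top" else hsv[310,340])
E
```

```text
top tray 1451 [ 516.676 -178.432   10.157    0.694] 39.77228978716881 1.2599362721595053
top box 2995 [459.897 258.904   3.502  -0.304] -17.43921760032564 1.284645724758155
[ 14 151 137] [ 16 143 177]
scene tray 1675 [ 523.69  -177.424    7.86     0.694] 39.756251106892776 1.0160622331031846
scene box 7076 [461.714 257.101  -1.548  -0.303] -17.368762952275294 0.5950997090044332
[ 14 133 138] [ 16 123 184]
```

```bash
python3 - <<'E'
from fit import *
np.set_printoptions(precision=2,suppress=True,linewidth=150)
for n,tb,z0 in(("top",(325,190,415,275),5.),("scene",(235,225,330,280),2.8)):
    W=cloud(n,np.load(f"pics/a_{n}.npy"))
    w=W[tb[1]:tb[3],tb[0]:tb[2]].reshape(-1,3)
    m=(w[:,2]>8)&(w[:,2]<85); 
    hi=w[w[:,2]>z0+32]
    f=lambda x:sdbox(loc(hi,[x[0],x[1],z0,x[2]]),(40,0,46),(4,25,24))
    r=least_squares(f,[522,-175,.694],loss='soft_l1',f_scale=2,x_scale=[1,1,.02]);print(n,"handle",len(hi),r.x,np.degrees(r.x[2]),np.median(abs(r.fun)))
    p=loc(w[m],[522,-176,z0,np.radians(39.77)])
    # height map profile: median z by x bin for |y|<60, and for walls
    for lo in range(-50,56,6):
        s=(p[:,0]>=lo)&(p[:,0]<lo+6); a=p[s&(abs(p[:,1])<60)][:,2]; b=p[s&(abs(p[:,1])>70)][:,2]
        print(lo,len(a),np.percentile(a,[5,50,95]) if len(a) else '',len(b),np.percentile(b,[50,95]) if len(b) else '')
E
```

```text
top handle 120 [ 520.96 -174.87    0.7 ] 39.88679546359391 0.6051595378722467
-50 14 [3.18 3.67 6.11] 8 [3.75 5.21]
-44 51 [ 3.21 13.29 17.15] 7 [ 4.69 11.16]
-38 125 [10.01 13.83 18.69] 21 [11.71 27.17]
-32 126 [ 7.41 12.2  17.31] 16 [18.92 28.42]
-26 125 [ 5.67 10.15 14.61] 22 [17.41 29.4 ]
-20 118 [ 3.96  7.91 11.65] 23 [ 6.34 29.91]
-14 92 [ 3.29  6.16 10.08] 15 [22.58 28.46]
-8 91 [ 3.43  7.17 16.17] 21 [ 5.32 25.79]
-2 130 [ 8.71 14.28 18.37] 22 [ 9.56 29.09]
4 112 [ 3.68 11.12 17.02] 28 [ 7.11 28.76]
10 132 [ 8.54 13.68 19.27] 21 [13.77 31.44]
16 112 [ 4.51 11.97 17.57] 23 [14.99 26.19]
22 129 [ 8.88 13.83 18.02] 21 [15.5  28.56]
28 92 [ 5.76 12.53 17.48] 22 [13.44 29.22]
34 176 [ 3.48 27.29 71.48] 23 [16.72 30.23]
40 85 [16.86 27.99 72.04] 15 [17.34 26.93]
46 13 [3.12 4.07 6.3 ] 6 [4.24 4.74]
52 16 [3.31 4.08 7.15] 5 [4.2  4.99]
scene handle 413 [ 523.08 -176.56    0.7 ] 40.264181114582 0.7716493064002918
-50 0  0 
-44 10 [11.69 13.34 14.36] 0 
-38 128 [11.35 14.18 16.5 ] 10 [25.56 27.59]
-32 142 [ 9.45 12.31 15.19] 11 [25.89 27.22]
-26 82 [ 7.87 10.36 13.16] 13 [25.72 28.85]
-20 76 [ 5.93  7.95 10.58] 11 [24.25 28.29]
-14 49 [5.5  6.56 9.13] 9 [26.6  27.82]
-8 1 [11.87 11.87 11.87] 11 [26.24 27.92]
-2 48 [12.42 14.02 15.71] 10 [25.38 28.39]
4 84 [10.13 12.8  15.63] 12 [22.12 26.87]
10 32 [13.34 14.54 15.72] 12 [25.85 26.95]
16 107 [10.02 13.46 16.56] 8 [25.81 28.44]
22 29 [12.84 14.43 15.55] 10 [26.59 28.42]
28 15 [14.49 15.54 17.03] 9 [26.13 27.3 ]
34 27 [24.23 68.93 70.86] 7 [28.1  28.44]
40 860 [ 7.58 26.14 67.97] 45 [17.44 27.12]
46 55 [10.24 26.89 65.14] 3 [22.67 25.38]
52 0  0
```

```bash
python3 - <<'E'
from fit import *
np.set_printoptions(precision=1,suppress=True,linewidth=150)
for n,c0,zz in(("top",(522,-175),5.),("scene",(522,-175),2.8)):
    I=cv2.imread(f"pics/a_{n}.png"); g=cv2.GaussianBlur(I,(5,5),0).astype(float)
    ci=robot.camera_info(n)
    pts=[]
    for a in np.radians(np.arange(0,360,4)):
        rr=np.arange(95,146,1.); P=np.stack([c0[0]+rr*np.cos(a),c0[1]+rr*np.sin(a),np.full_like(rr,zz)],-1)
        uv=project(n,P).astype(np.float32)
        v=cv2.remap(g.astype(np.float32),uv[None,:,0],uv[None,:,1],cv2.INTER_LINEAR)[0].sum(-1)
        d=v[6:]-v[:-6]; k=np.argmax(d)
        if d[k]>60: pts.append(P[k+3][:2])
    pts=np.array(pts)
    f=lambda x:np.hypot(pts[:,0]-x[0],pts[:,1]-x[1])-120
    r=least_squares(f,[522,-175],loss='soft_l1',f_scale=2); print(n,len(pts),r.x,np.median(abs(r.fun)),np.percentile(f(r.x),[10,90]))
E
```

```text
top 57 [ 527.6 -173.2] 0.5530396561483428 [-1.2  0.9]
scene 67 [ 533.3 -171.4] 0.6753297381741419 [-0.8  1.4]
```

Request:
arm_command(
  moves=[0,0,0,0,0,0,0.3,0,0,0,0,0,0,0.5],
)

```text
time_s: 0.35
position: [160.4, 628.7, 248.5]
eef_rot: [0.79, 0.614, -0.001, 0.001]
contact_force: [1.2, -0.1, 0.4]
finger_gap: 51.3
```

```bash
cat >> h.py <<'E'
def rel(pos,yaw=None,tilt=0.,rot=None):
    """tool shift and turn (deg) to reach pose with tool x at yaw (deg); tilt: lip-down about tray y."""
    o=robot.get_obs(); R0=R.from_quat(o["eef_rot"])
    if rot is None: rot=toolrot(yaw,tilt)
    return R0.inv().apply(np.array(pos)-o["position"]),np.degrees((R0.inv()*rot).as_rotvec())
def toolrot(yaw,tilt=0.):
    # tray frame: Rz(yaw)*Ry(-tilt) lowers -x side ; tool = tray * Rx(pi)
    return R.from_euler('z',yaw,degrees=True)*R.from_euler('y',-tilt,degrees=True)*R.from_euler('x',180,degrees=True)
E
python3 - <<'E'
from h import *
np.set_printoptions(precision=1,suppress=True,linewidth=150)
for p,y in(([330,420,250],70),([470,200,250],58),([552.6,-150,200],40)): print(*rel(p,y))
E
```

```text
[-160.3  215.9   -0.9] [0.  0.2 5.7]
[-338.9  405.9   -0.3] [ 0.   0.2 17.7]
[-657.4  572.4   50.9] [ 0.1  0.2 35.7]
```

Request:
arm_command(
  moves=[-40,54,0,0,0,2,0.5,-80,108,0,0,0,4,0.5,-120,162,0,0,0,6,0.5,-160,216,0,0,0,8,0.5,-205,263,0,0,0,10,0.5,-250,311,0,0,0,13,0.5,-295,358,0,0,0,16,0.5,-339,406,0,0,0,18,0.5],
)

```text
time_s: 1.35
position: [454.7, 223.3, 250.1]
eef_rot: [0.876, 0.482, -0.0, 0.001]
contact_force: [1.5, -0.1, -0.3]
finger_gap: 42.8
```

```bash
python3 - <<'E'
from h import *
np.set_printoptions(precision=2,suppress=True,linewidth=150)
o=robot.get_obs();print(o["q"],o["position"])
for p,y in(([552.6,-150,200],40),([552.6,-150,90],40)): print(*rel(p,y))
E
```

```text
[-0.89  0.11  0.38  1.95 -0.04  1.09  0.51] [454.67 223.32 250.07]
[-262.81  282.48   50.98] [ 0.1   0.09 17.64]
[-262.6   282.31  160.98] [ 0.1   0.09 17.64]
```

Request:
arm_command(
  moves=[-38,40,5,0,0,3,0.5,-76,81,10,0,0,6,0.5,-114,122,20,0,0,9,0.5,-152,163,30,0,0,12,0.5,-190,204,40,0,0,15,0.5,-228,245,50,0,0,17.6,0.5,-263,282,60,0,0,17.6,0.5,-263,282,70,0,0,17.6,0.5],
)

```text
time_s: 2.35
position: [552.0, -156.4, 181.4]
eef_rot: [0.941, 0.338, -0.0, 0.003]
contact_force: [-1.2, -0.2, -0.2]
finger_gap: 42.4
```

```bash
python3 - <<'E'
from h import *
np.set_printoptions(precision=2,suppress=True,linewidth=150)
o=robot.get_obs();print(o["q"],o["position"],o["finger_gap"])
for p,y in(([552.6,-150,55],40),): print(*rel(p,y))
E
```

```text
[-0.35  0.36  0.66  1.88 -0.26  0.99  1.11] [ 551.98 -156.45  181.43] 42.40109394912648
[  4.94  -5.37 126.38] [ 0.35  0.17 -0.48]
```

Request:
arm_command(
  moves=[5,-5.4,40,0.35,0.2,-0.5,0.5,5,-5.4,70,0.35,0.2,-0.5,0.5,5,-5.4,70,0.35,0.2,-0.5,0.5],
)

```text
time_s: 2.72
position: [550.2, -147.4, 108.8]
eef_rot: [0.939, 0.343, -0.002, -0.002]
contact_force: [-0.3, 0.8, 0.1]
finger_gap: 42.9
```

```bash
python3 - <<'E'
from h import *
np.set_printoptions(precision=2,suppress=True,linewidth=150)
g=grab("b")
a=g["top"][0][185:285,315:425];b=g["scene"][0][200:300,220:345]
cv2.imwrite("pics/b_crop.png",np.hstack([cv2.resize(a,(400,364),interpolation=2),cv2.resize(b,(400,320),interpolation=2)[:320] if 0 else cv2.copyMakeBorder(cv2.resize(b,(400,320),interpolation=2),0,44,0,0,0)]))
o=robot.get_obs();print(o["q"],o["position"],o["finger_gap"])
for p,y in(([552.6,-150,55],40),): print(*rel(p,y))
E
```

```text
[-0.31  0.46  0.61  1.92 -0.34  0.86  1.17] [ 552.93 -148.87  111.89] 42.27135427985992
[-1.04  0.64 56.89] [ 0.01 -0.06  0.08]
```

View pics/b_crop.png

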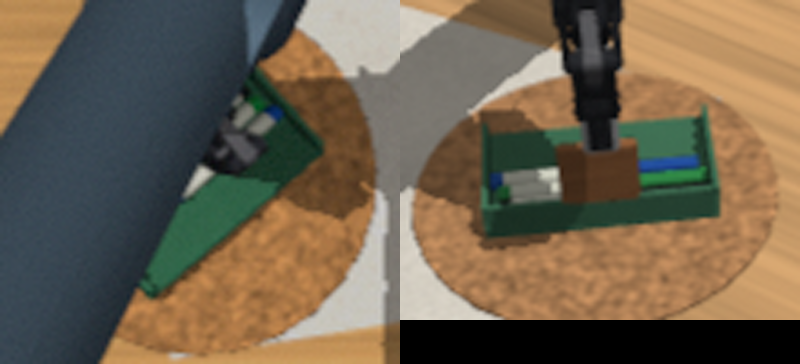

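Request:
arm_command(
  moves=[-1,0.6,15,0,0,0,0.5,-1,0.6,30,0,0,0,0.5,-1,0.6,43,0,0,0,0.5,-1,0.6,52,0,0,0,0.5,-1,0.6,56,0,0,0,0.5,-1,0.6,56,0,0,0,0.5,-1,0.6,56,0,0,0,0.5],
)

```text
time_s: 3.7
position: [553.0, -150.1, 56.3]
eef_rot: [0.939, 0.343, 0.001, 0.0]
contact_force: [-0.2, -0.1, -0.0]
finger_gap: 43.0
```

```bash
python3 - <<'E'
from h import *
np.set_printoptions(precision=2,suppress=True,linewidth=150)
o=robot.get_obs();print(o)
for p,y in(([552.6,-150,55],40),): print(*rel(p,y))
E
```

```text
{'time_s': 3.7, 'q': array([-0.26,  0.55,  0.56,  1.94, -0.41,  0.77,  1.23]), 'joint_vel': array([-0., -0.,  0., -0.,  0.,  0.,  0.]), 'tau': array([  0.  , -38.13,   7.6 , -17.25,   0.01,   0.01,   0.  ]), 'position': array([ 553.  , -150.11,   56.28]), 'eef_rot': array([0.94, 0.34, 0.  , 0.  ]), 'contact_force': array([-0.18, -0.08, -0.03]), 'moment': array([0.  , 0.01, 0.07]), 'finger_gap': 43.009628295022225}
[-0.24 -0.34  1.28] [ 0.05 -0.09  0.07]
```

Request:
arm_command(
  moves=[0,0,0,0,0,0,0.6,0,0,0,0,0,0,0.7,0,0,0,0,0,0,0.8,0,0,0,0,0,0,0.9,0,0,0,0,0,0,1,0,0,0,0,0,0,1,0,0,0,0,0,0,1,0,0,0,0,0,0,1],
)

```text
time_s: 4.7
position: [553.1, -150.0, 56.4]
eef_rot: [0.939, 0.343, 0.001, 0.0]
contact_force: [-0.7, -0.0, 2.7]
finger_gap: 7.1
```

```bash
python3 - <<'E'
from h import *
np.set_printoptions(precision=2,suppress=True,linewidth=150)
o=robot.get_obs();print(o)
E
```

```text
{'time_s': 4.7, 'q': array([-0.26,  0.55,  0.55,  1.94, -0.41,  0.77,  1.23]), 'joint_vel': array([-0., -0.,  0., -0.,  0.,  0.,  0.]), 'tau': array([  0.3 , -37.73,   7.77, -17.14,   0.01,  -0.16,  -0.01]), 'position': array([ 553.1 , -150.01,   56.38]), 'eef_rot': array([0.94, 0.34, 0.  , 0.  ]), 'contact_force': array([-0.73, -0.03,  2.75]), 'moment': array([ 0.01,  0.12, -0.  ]), 'finger_gap': 7.144195075547042}
```

Request:
arm_command(
  moves=[0,0,-3,0,0,0,1,0,0,-8,0,0,0,1,0,0,-15,0,0,0,1,0,0,-25,0,0,0,1,0,0,-35,0,0,0,1,0,0,-45,0,0,0,1,0,0,-52,0,0,0,1,0,0,-55,0,0,0,1],
)

```text
time_s: 5.7
position: [553.3, -150.1, 112.1]
eef_rot: [0.939, 0.343, 0.001, 0.0]
contact_force: [-0.1, 0.4, -2.2]
finger_gap: 7.4
```

```bash
python3 - <<'E'
from h import *
np.set_printoptions(precision=2,suppress=True,linewidth=150)
o=robot.get_obs();print(o)
g=grab("c")
b=g["scene"][0][130:300,200:400]
cv2.imwrite("pics/c_crop.png",cv2.resize(b,None,fx=3.5,fy=3.5,interpolation=2))
E
```

```text
{'time_s': 5.7, 'q': array([-0.31,  0.46,  0.61,  1.92, -0.34,  0.86,  1.18]), 'joint_vel': array([-0.02, -0.03,  0.02, -0.  ,  0.03,  0.04, -0.01]), 'tau': array([  0.07, -37.03,   7.41, -20.41,   0.04,   0.01,   0.01]), 'position': array([ 553.31, -150.07,  112.08]), 'eef_rot': array([0.94, 0.34, 0.  , 0.  ]), 'contact_force': array([-0.13,  0.4 , -2.16]), 'moment': array([ 0.02, -0.05, -0.02]), 'finger_gap': 7.406202655808897}
```

View pics/c_crop.png

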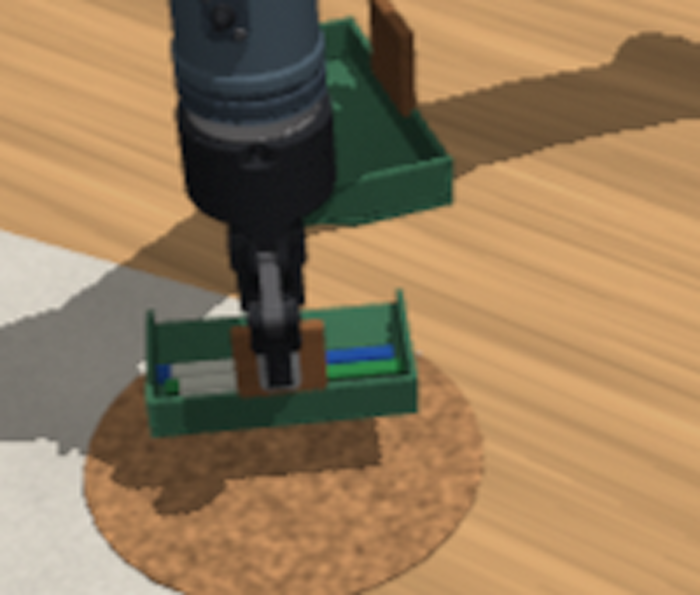

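The tray is lifted with all the pens still in it (crop around (280,370)). Next I carry it level to a pose in front of the box.

```bash
python3 - <<'E'
from h import *
np.set_printoptions(precision=1,suppress=True,linewidth=150)
print(*rel([562.1,226.1,186],-17.4))
p=robot.get_obs()["position"]
for f in (.03,.09,.17,.26,.35,.44,.53,.62):
    print(*rel(p+f*(np.array([562.1,226.1,186+15])-p)+[0,0,0],40-57.4*f))
E
```

```text
[ 249.2 -281.9  -74.1] [-0.  -0.1 57.5]
[ 7.5 -8.5 -2.7] [ 0.1 -0.1  1.8]
[ 22.4 -25.4  -8. ] [ 0.1 -0.1  5.3]
[ 42.4 -47.9 -15.1] [ 0.1 -0.1  9.8]
[ 64.8 -73.3 -23.2] [ 0.  -0.1 15. ]
[ 87.2 -98.7 -31.2] [ 0.  -0.1 20.2]
[ 109.7 -124.   -39.2] [ 0.  -0.1 25.3]
[ 132.1 -149.4  -47.2] [ 0.  -0.1 30.5]
[ 154.5 -174.8  -55.2] [ 0.  -0.1 35.7]
```

Request:
arm_command(
  moves=[7,-8,-5,0,0,2,1,22,-25,-15,0,0,5,1,42,-48,-26,0,0,10,1,65,-73,-38,0,0,15,1,87,-99,-50,0,0,20,1,110,-124,-62,0,0,25,1,132,-149,-72,0,0,30,1,154,-175,-80,0,0,35,1],
)

```text
time_s: 6.8
position: [557.9, 83.9, 191.9]
eef_rot: [0.999, 0.043, 0.001, -0.0]
contact_force: [0.7, -0.6, -2.4]
finger_gap: 7.4
```

```bash
python3 - <<'E'
from h import *
np.set_printoptions(precision=1,suppress=True,linewidth=150)
o=robot.get_obs();print(o["q"],o["position"],o["joint_vel"],o["contact_force"])
p=o["position"]
for f in (.25,.5,.7,.85,.95,1):
    print(*rel(p+f*(np.array([562.1,226.1,186])-p),None,rot=toolrot(-17.4 if f>.8 else -17.4+24*(1-f/.85))))
E
```

```text
[-0.8  0.3  0.7  1.9 -0.3  1.   0.1] [557.9  83.9 191.9] [-0.5 -0.   0.1 -0.1  0.   0.1 -1.2] [ 0.7 -0.6 -2.4]
[  4.1 -35.3   1.5] [-0.  -0.1  5.4]
[  8.2 -70.7   3. ] [-0.  -0.1 12.4]
[ 11.5 -98.9   4.2] [-0.  -0.1 18.1]
[  13.9 -120.1    5. ] [-0.  -0.1 22.3]
[  15.6 -134.3    5.6] [-0.  -0.1 22.3]
[  16.4 -141.3    5.9] [-0.  -0.1 22.3]
```

Request:
arm_command(
  moves=[4,-32,1,0,0,5,1,8,-62,3,0,0,11,1,11,-88,4,0,0,16,1,14,-110,5,0,0,20,1,15,-126,6,0,0,22,1,16,-136,6,0,0,22.4,1,16,-141,6,0,0,22.4,1,16,-141,6,0,0,22.4,1],
)

```text
time_s: 7.8
position: [561.7, 225.5, 185.8]
eef_rot: [0.988, -0.152, 0.001, -0.0]
contact_force: [-0.6, -0.8, -2.0]
finger_gap: 7.6
```

```bash
python3 - <<'E'
from h import *
np.set_printoptions(precision=2,suppress=True,linewidth=150)
g=grab("d")
o=robot.get_obs();print(o["q"],o["position"],o["joint_vel"],o["contact_force"],o["moment"]); print(*rel([562.1,226.1,186],-17.4))
a=g["top"][0][170:320,90:270];b=g["scene"][0][200:440,330:590]
h=400
cv2.imwrite("pics/d_crop.png",np.hstack([cv2.resize(a,(400,333),interpolation=2),cv2.resize(b,(361,333),interpolation=2)]))
E
```

```text
[-1.06  0.45  0.77  1.8  -0.36  1.03 -0.46] [561.89 224.64 186.  ] [ 0.   -0.    0.   -0.   -0.    0.    0.01] [-0.38 -0.12 -1.52] [-0.01 -0.06 -0.01]
[-0.24 -1.46  0.  ] [-0.03 -0.12 -0.15]
```

View pics/d_crop.png

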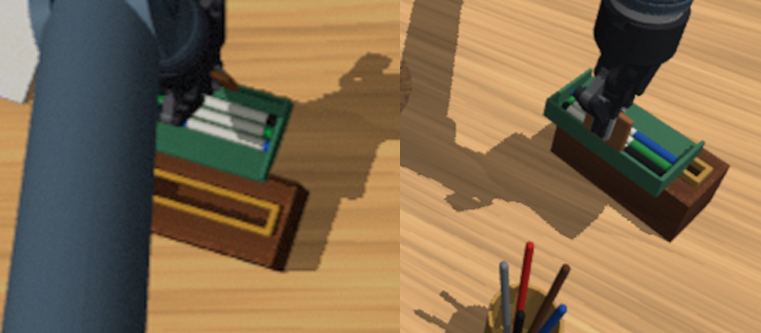

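```bash
cat > ft.py <<'E'
from fit import *
def trayfit(tag,gz=52.4,gx=40.,names=("scene","top"),obs=None):
    o=obs or robot.get_obs(); R0=R.from_quat(o["eef_rot"])
    Tr=R0*R.from_euler('x',180,degrees=True)   # expected tray rot
    org=o["position"]-Tr.apply([gx,0,gz])
    for n in names:
        W=cloud(n,np.load(f"pics/{tag}_{n}.npy")).reshape(-1,3);I=cv2.imread(f"pics/{tag}_{n}.png").reshape(-1,3).astype(int)
        q=Tr.inv().apply(W-org); 
        green=(I[:,1]>I[:,2]*1.4)&(I[:,1]<150)&(I[:,1]-I[:,0]<60)&(I[:,1]>I[:,0]+8)
        brown=(I[:,2]>I[:,0]*1.6)&(q[:,2]>24)&(abs(q[:,0]-40)<9)&(abs(q[:,1])<30)
        m=(abs(q[:,0]-2)<50)&(abs(q[:,1])<84)&(q[:,2]>-8)&(q[:,2]<78)&(green|brown)
        q=q[m]
        def f(x):
            return tray_sd(R.from_rotvec([0,x[4],x[3]]).inv().apply(q-x[:3]))
        r=least_squares(f,[0,0,0,0,0],loss='soft_l1',f_scale=1.5,x_scale=[1,1,1,.02,.02],diff_step=1e-4)
        x=r.x; print(n,m.sum(),brown[m].sum(),"tray-frame offset",x[:3].round(2),"yaw,pitch deg",np.degrees(x[3:]).round(2),"med",np.median(abs(r.fun)).round(2))
    return
E
python3 -c "
from ft import *
trayfit('d')
trayfit('c',obs=dict(position=np.array([553.3,-150.1,112.1]),eef_rot=[.939,.343,.001,0]))
"
```

```text
scene 2929 336 tray-frame offset [1.14 0.05 2.65] yaw,pitch deg [ 0.03 -0.11] med 0.66
top 1108 70 tray-frame offset [-1.28  0.83  1.95] yaw,pitch deg [0.35 0.41] med 0.97
scene 1667 247 tray-frame offset [ 0.16 -2.41  2.37] yaw,pitch deg [-0.15 -0.38] med 0.89
top 835 0 tray-frame offset [-1.31  1.78  3.68] yaw,pitch deg [-0.03 -2.23] med 1.03
```

```bash
cat >> h.py <<'E'
SLOT=np.array([461.,257.8,85.]); YAW=-17.4
def tcp_for(lx,lz,tilt,gz=51.,ly=0.):
    B=R.from_euler('z',YAW,degrees=True); T=B*R.from_euler('y',-tilt,degrees=True)
    return SLOT+B.apply([lx,ly,lz])+T.apply([79.3,0,gz-11.8])
def go(lx,lz,tilt,**k):
    a,b=rel(tcp_for(lx,lz,tilt,**k),YAW,tilt); print((lx,lz,tilt),a.round(1),b.round(1))
E
python3 - <<'E'
from h import *
for a in((22,55,1),(20,50,3),(18,45,5),(16,40,7),(14,33,8),(12.5,28,9),(11.5,25,10)): go(*a)
E
```

```text
(22, 55, 1) [-5.6 -1.5  5.4] [-0.   0.9 -0.2]
(20, 50, 3) [-9.1 -1.4  7.7] [-0.   2.9 -0.2]
(18, 45, 5) [-12.6  -1.4  10. ] [-0.   4.9 -0.2]
(16, 40, 7) [-16.3  -1.4  12.4] [-0.   6.9 -0.2]
(14, 33, 8) [-19.2  -1.4  18.1] [-0.   7.9 -0.2]
(12.5, 28, 9) [-21.5  -1.4  21.8] [-0.   8.9 -0.2]
(11.5, 25, 10) [-23.5  -1.4  23.6] [-0.   9.9 -0.2]
```

Request:
arm_command(
  moves=[-3,-1.4,3,0,1,0,1,-6,-1.4,5,0,2,0,1,-9,-1.4,8,0,3,0,1,-12.5,-1.4,10,0,5,0,1,-16,-1.4,12.5,0,7,0,1,-19,-1.4,18,0,8,0,1,-21.5,-1.4,22,0,9,0,1,-23.5,-1.4,23.5,0,10,0,1],
)

```text
time_s: 8.9
position: [539.6, 232.9, 162.0]
eef_rot: [0.984, -0.152, 0.087, 0.014]
contact_force: [-0.6, 0.3, -1.9]
finger_gap: 7.5
```

```bash
python3 - <<'E'
from ft import *
np.set_printoptions(precision=2,suppress=True,linewidth=150)
g=grab("e")
o=robot.get_obs();print(o["q"],o["position"],o["joint_vel"],o["contact_force"],o["moment"]); 
for a in((11.5,20,10.7),(11.5,16,11.5),(11.5,12,12.2),(11.5,9,13),(11.5,6,14),(11.5,5,14)): go(*a)
a=g["top"][0][170:320,90:270];b=g["scene"][0][200:440,330:590]
cv2.imwrite("pics/e_crop.png",np.hstack([cv2.resize(a,(400,333),interpolation=2),cv2.resize(b,(361,333),interpolation=2)]))
trayfit('e')
E
```

```text
[-1.25  0.4   0.84  1.96 -0.24  0.8  -0.62] [539.13 233.3  161.94] [ 0.01 -0.    0.   -0.02 -0.    0.01  0.02] [ 0.21 -0.65 -2.88] [0.1  0.21 0.07]
(11.5, 20, 10.7) [-0.4 -0.   3.7] [ 0.   0.6 -0.1]
(11.5, 16, 11.5) [-1.7 -0.   6.5] [ 0.   1.4 -0.1]
(11.5, 12, 12.2) [-2.9 -0.   9.5] [ 0.   2.1 -0.1]
(11.5, 9, 13) [-4.  -0.  11.4] [ 0.   2.9 -0.1]
(11.5, 6, 14) [-5.3 -0.  13. ] [ 0.   3.9 -0.1]
(11.5, 5, 14) [-5.5 -0.  14. ] [ 0.   3.9 -0.1]
scene 2692 387 tray-frame offset [ 1.85 -0.83  2.21] yaw,pitch deg [-0.03  0.15] med 0.71
top 958 52 tray-frame offset [-0.12  0.59  2.32] yaw,pitch deg [-0.02 -0.35] med 0.92
```

View pics/e_crop.png

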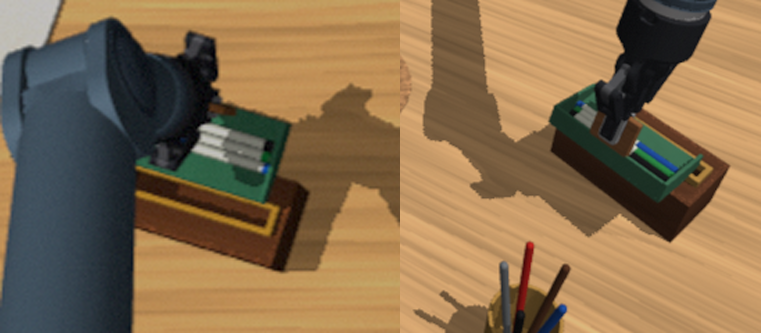

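Request:
arm_command(
  moves=[-0.8,0,3.5,0,0.7,0,1,-2,0,6.5,0,1.4,0,1,-3.3,0,9.5,0,2.2,0,1,-4.4,0,11.4,0,3,0,1,-5.7,0,13,0,4,0,1,-6,0,14,0,4,0,1,-6,0,14,0,4,0,1],
)

```text
time_s: 9.88
position: [535.8, 234.4, 147.1]
eef_rot: [0.981, -0.151, 0.121, 0.019]
contact_force: [-0.3, 0.3, -2.8]
finger_gap: 7.4
```

```bash
python3 - <<'E'
from h import *
np.set_printoptions(precision=2,suppress=True,linewidth=150)
o=robot.get_obs();print(o["q"],o["position"],o["joint_vel"],o["contact_force"],o["moment"]); 
for a in((11,5,14),(11,3,14),(11,1,14),(11,-1,14)): go(*a)
E
```

```text
[-1.31  0.41  0.87  2.01 -0.2   0.7  -0.68] [535.83 234.41 147.11] [ 0.01 -0.    0.   -0.    0.    0.   -0.01] [-0.26  0.3  -2.77] [0.12 0.41 0.  ]
(11, 5, 14) [ 0.1  0.1 -0.1] [ 0.  -0.1 -0.1]
(11, 3, 14) [-0.4  0.1  1.9] [ 0.  -0.1 -0.1]
(11, 1, 14) [-0.9  0.1  3.8] [ 0.  -0.1 -0.1]
(11, -1, 14) [-1.4  0.1  5.7] [ 0.  -0.1 -0.1]
```

Request:
arm_command(
  moves=[-0.2,0,1,0,0,0,1,-0.4,0,2,0,0,0,1,-0.6,0,3,0,0,0,1,-0.6,0,3,0,0,0,1],
)

```text
time_s: 10.38
position: [536.2, 234.2, 144.1]
eef_rot: [0.981, -0.151, 0.121, 0.019]
contact_force: [-0.1, 0.5, -2.8]
finger_gap: 7.0
```

Request:
arm_command(
  moves=[-0.1,0,0.6,0,0,0,1,-0.2,0,1.2,0,0,0,1,-0.3,0,1.5,0,0,0,1],
)

```text
time_s: 10.75
position: [536.7, 234.1, 143.5]
eef_rot: [0.981, -0.151, 0.121, 0.019]
contact_force: [-1.6, -1.5, 6.5]
finger_gap: 6.9
```

Request:
arm_command(
  moves=[0.1,0,-0.3,0,0,0,1,0.1,0,-0.3,0,0,0,1],
)

```text
time_s: 11.0
position: [536.8, 234.3, 143.8]
eef_rot: [0.981, -0.151, 0.122, 0.018]
contact_force: [-0.2, -0.5, 0.1]
finger_gap: 7.3
```

```bash
python3 - <<'E'
from ft import *
np.set_printoptions(precision=2,suppress=True,linewidth=150)
g=grab("f")
o=robot.get_obs();print(o["time_s"],o["q"],o["position"],o["joint_vel"],o["contact_force"],o["moment"]); 
go(11,0,14,gz=49.2)
a=g["top"][0][190:310,130:240];b=g["scene"][0][250:370,430:570]
cv2.imwrite("pics/f_crop.png",np.hstack([cv2.resize(a,(366,400),interpolation=2),cv2.resize(b,(430,400),interpolation=2)]))
trayfit('f',gz=49.5)
E
```

```text
11.1 [-1.3   0.41  0.86  2.01 -0.2   0.69 -0.67] [536.81 234.29 143.8 ] [ 0.  0.  0. -0.  0. -0. -0.] [-0.07 -0.41  0.62] [ 0.    0.39 -0.02]
(11, 0, 14) [-1.3  0.2  3.1] [ 0.  -0.1 -0.1]
scene 2643 348 tray-frame offset [ 1.06 -0.73 -0.78] yaw,pitch deg [-0.06  0.41] med 0.73
top 862 58 tray-frame offset [-0.43  0.57 -0.14] yaw,pitch deg [-0.18  0.1 ] med 0.93
```

View pics/f_crop.png

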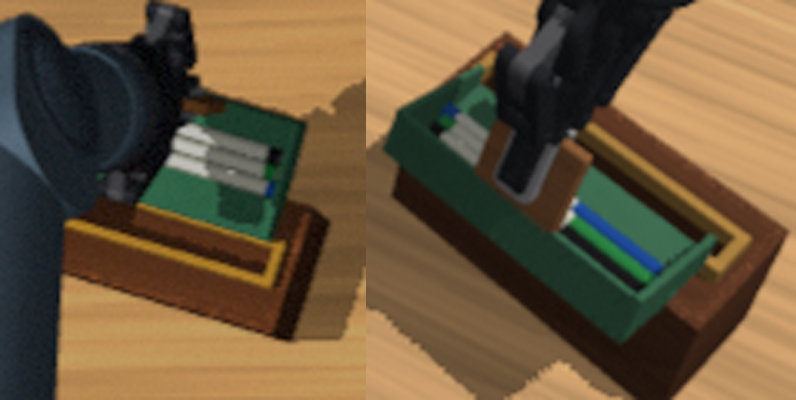

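```bash
python3 - <<'E'
from h import *
from scipy.optimize import fsolve
o=robot.get_obs()
B=R.from_euler('z',YAW,degrees=True)
for gz in(52.4,):
  T=R.from_quat(o["eef_rot"])*R.from_euler('x',180,degrees=True)
  print(B.inv().apply(o["position"]-T.apply([79.3,0,gz-11.8])-SLOT), "upper",B.inv().apply(o["position"]-T.apply([77.9,0,gz-15.6])-SLOT), (B.inv()*T).as_euler('zyx',degrees=True))
  for y in(-75,75):print(B.inv().apply(o["position"]-T.apply([79.3,y,gz-11.8])-SLOT))
# project slot edges / lip to image for overlay
im=cv2.imread("pics/f_top.png"); 
S=4; im=cv2.resize(im[190:310,130:240],None,fx=S,fy=S,interpolation=2)
def line(a,b,c):
    p=project("top",np.array([SLOT+B.apply(a),SLOT+B.apply(b)])); p=((p-[130,190])*S+S/2).astype(int); cv2.line(im,tuple(map(int,p[0])),tuple(map(int,p[1])),c,1)
for x in(-16,-10,10,16): line([x,-84,0],[x,84,0],(0,0,255))
cv2.imwrite("pics/f_over.png",im)
E
```

```text
[12.37630848  0.41660233  0.08365272] upper [12.80702131  0.41381256  4.11037331] [-1.35950586e-01 -1.41194531e+01 -7.57157383e-03]
[12.54889095 75.41639629  0.1171536 ]
[ 1.22037260e+01 -7.45831916e+01  5.01518417e-02]
```

View pics/f_over.png

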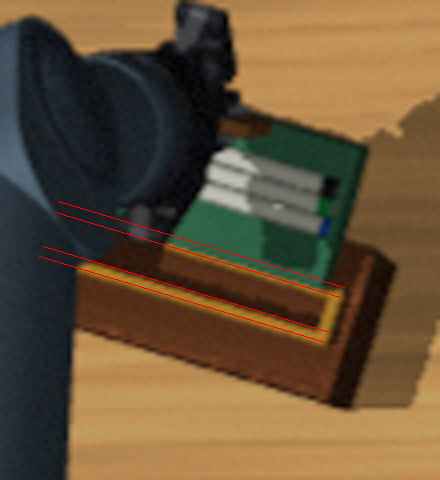

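```bash
python3 - <<'E'
from h import *
for t in(15,16,17,18,18.5,19,19.5): go(12.2,0.1,t,gz=52.4,ly=0.4)
E
```

```text
(12.2, 0.1, 15) [-0.8 -0.2 -1.3] [ 0.   0.9 -0.1]
(12.2, 0.1, 16) [-1.5 -0.2 -2.6] [ 0.   1.9 -0.1]
(12.2, 0.1, 17) [-2.3 -0.2 -4. ] [ 0.   2.9 -0.1]
(12.2, 0.1, 18) [-3.1 -0.2 -5.3] [ 0.   3.9 -0.1]
(12.2, 0.1, 18.5) [-3.5 -0.2 -6. ] [ 0.   4.4 -0.1]
(12.2, 0.1, 19) [-3.9 -0.2 -6.7] [ 0.   4.9 -0.1]
(12.2, 0.1, 19.5) [-4.3 -0.2 -7.3] [ 0.   5.4 -0.1]
```

Request:
arm_command(
  moves=[-0.7,0,-1.2,0,0.9,0,1,-1.4,0,-2.5,0,1.9,0,1,-2.2,0,-3.9,0,2.9,0,1,-3,0,-5.2,0,3.9,0,1,-3.4,0,-5.9,0,4.4,0,1,-3.8,0,-6.6,0,4.9,0,1],
)

```text
time_s: 11.85
position: [531.5, 236.1, 149.2]
eef_rot: [0.975, -0.15, 0.163, 0.025]
contact_force: [0.8, 0.4, -1.1]
finger_gap: 7.1
```

```bash
cat > st.py <<'E'
from h import *
import sys
def st(gz=52.4):
    o=robot.get_obs();B=R.from_euler('z',YAW,degrees=True);T=R.from_quat(o["eef_rot"])*R.from_euler('x',180,degrees=True)
    print("t",o["time_s"],"lip",B.inv().apply(o["position"]-T.apply([79.3,0,gz-11.8])-SLOT).round(2),(B.inv()*T).as_euler('zyx',degrees=True).round(2),"F",o["contact_force"].round(2),"q6",o["q"][5].round(2))
def crops(tag):
    g=grab(tag); a=g["top"][0][190:310,130:240];b=g["scene"][0][250:370,430:570]
    cv2.imwrite(f"pics/{tag}_crop.png",np.hstack([cv2.resize(a,(366,400),interpolation=2),cv2.resize(b,(430,400),interpolation=2)]))
E
python3 - <<'E'
from st import *
st();crops("g")
for t in(19.5,20,20.5,21,21.5,22,22.5,23): go(12.2,0.1,t,gz=52.4,ly=0.4)
E
```

```text
t 11.85 lip [12.08  0.51 -0.03] [-1.200e-01 -1.904e+01 -1.000e-02] F [ 0.81  0.43 -1.08] q6 0.62
(12.2, 0.1, 19.5) [-0.1 -0.  -0.7] [ 0.   0.5 -0.1]
(12.2, 0.1, 20) [-0.5 -0.  -1.4] [ 0.   1.  -0.1]
(12.2, 0.1, 20.5) [-0.8 -0.  -2.1] [ 0.   1.5 -0.1]
(12.2, 0.1, 21) [-1.2 -0.  -2.8] [ 0.   2.  -0.1]
(12.2, 0.1, 21.5) [-1.6 -0.  -3.5] [ 0.   2.5 -0.1]
(12.2, 0.1, 22) [-2.  -0.  -4.1] [ 0.   3.  -0.1]
(12.2, 0.1, 22.5) [-2.4 -0.  -4.8] [ 0.   3.5 -0.1]
(12.2, 0.1, 23) [-2.8 -0.  -5.5] [ 0.   4.  -0.1]
```

View pics/g_crop.png

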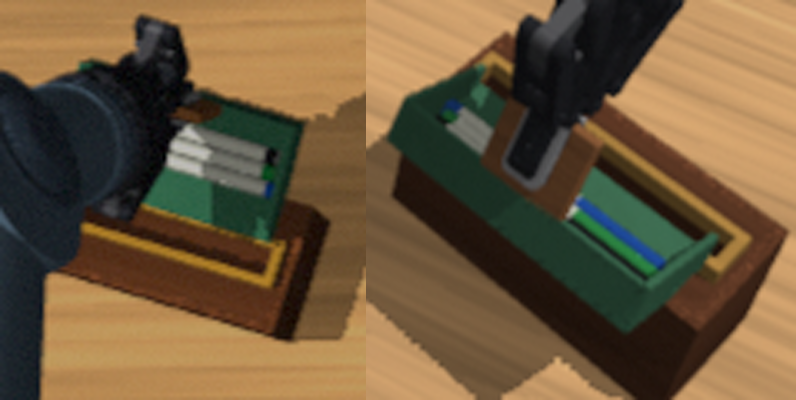

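Request:
arm_command(
  moves=[0,0,-0.5,0,0.4,0,1,-0.2,0,-0.8,0,0.7,0,1,-0.5,0,-1.2,0,1,0,1,-0.6,0,-1.5,0,1.2,0,1,-0.7,0,-1.8,0,1.4,0,1,-0.8,0,-2.1,0,1.6,0,1,-1,0,-2.4,0,1.8,0,1,-1.2,0,-2.6,0,2,0,1],
)

```text
time_s: 12.95
position: [529.5, 236.7, 151.2]
eef_rot: [0.972, -0.15, 0.18, 0.028]
contact_force: [-0.7, 0.1, -0.3]
finger_gap: 7.2
```

```bash
python3 - <<'E'
from st import *
st();crops("h")
for t in(21.5,22,22.5,23,24,25): go(12.2,0.0,t,gz=52.4,ly=0.4)
E
```

```text
t 12.95 lip [12.18  0.45 -0.13] [ -0.11 -21.02  -0.03] F [-0.67  0.11 -0.35] q6 0.59
(12.2, 0.0, 21.5) [-0.3 -0.1 -0.8] [ 0.   0.5 -0.1]
(12.2, 0.0, 22) [-0.7 -0.1 -1.5] [ 0.   1.  -0.1]
(12.2, 0.0, 22.5) [-1.  -0.1 -2.1] [ 0.   1.5 -0.1]
(12.2, 0.0, 23) [-1.4 -0.  -2.8] [ 0.   2.  -0.1]
(12.2, 0.0, 24) [-2.2 -0.  -4.2] [ 0.   3.  -0.1]
(12.2, 0.0, 25) [-3.  -0.  -5.5] [ 0.   4.  -0.1]
```

View pics/h_crop.png

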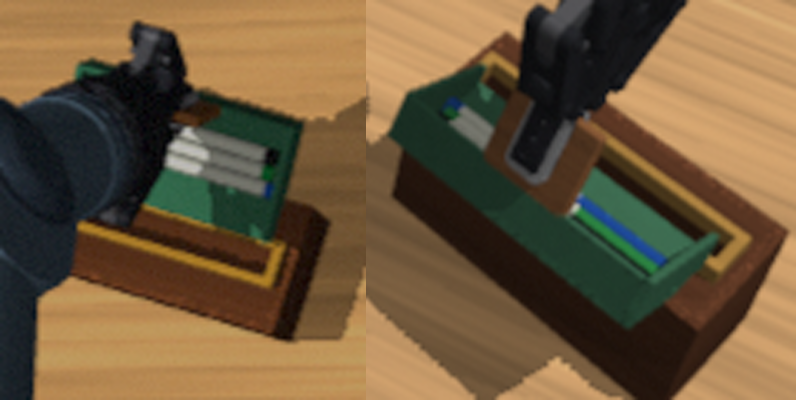

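Request:
arm_command(
  moves=[-0.1,0,-0.4,0,0.25,0,1,-0.3,0,-0.7,0,0.5,0,1,-0.5,0,-1.1,0,0.75,0,1,-0.7,0,-1.4,0,1,0,1,-0.8,0,-1.7,0,1.25,0,1,-1,0,-2.1,0,1.5,0,1,-1.2,0,-2.4,0,1.75,0,1,-1.4,0,-2.8,0,2,0,1],
)

```text
time_s: 14.05
position: [527.3, 237.4, 153.3]
eef_rot: [0.968, -0.149, 0.197, 0.03]
contact_force: [0.5, 0.6, -1.6]
finger_gap: 7.5
```

```bash
python3 - <<'E'
from st import *
st();crops("i")
for t in(24,25): go(12.2,0.0,t,gz=52.4,ly=0.4)
E
```

```text
t 14.05 lip [12.26  0.42 -0.06] [ -0.11 -23.04  -0.04] F [ 0.52  0.57 -1.58] q6 0.56
(12.2, 0.0, 24) [-0.7  0.  -1.4] [ 0.   1.  -0.1]
(12.2, 0.0, 25) [-1.4  0.  -2.7] [ 0.   2.  -0.1]
```

View pics/i_crop.png

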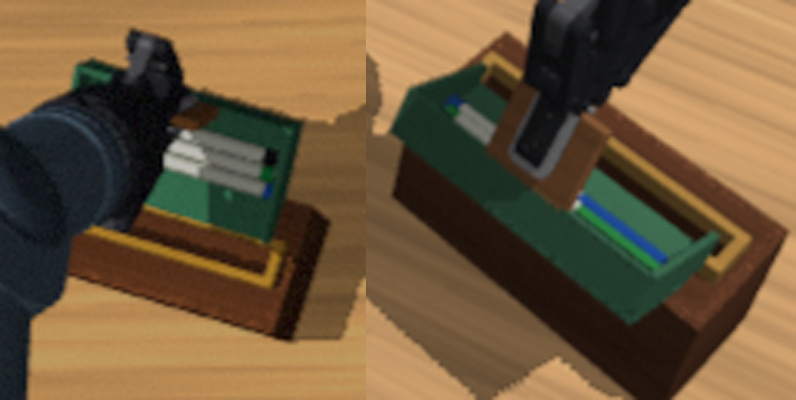

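Request:
arm_command(
  moves=[-0.3,0,0,0,0.25,0,1,-0.4,0,-0.4,0,0.5,0,1,-0.6,0,-0.8,0,0.75,0,1,-0.8,0,-1.1,0,1,0,1,-1,0,-1.4,0,1.25,0,1,-1.2,0,-1.8,0,1.5,0,1,-1.4,0,-2.1,0,1.75,0,1,-1.5,0,-2.4,0,2,0,1],
)

```text
time_s: 15.15
position: [525.1, 238.1, 155.1]
eef_rot: [0.965, -0.149, 0.214, 0.033]
contact_force: [-0.6, -1.4, 2.5]
finger_gap: 7.1
```

```bash
python3 - <<'E'
from st import *
st();crops("j")
for t in(26,27): go(12.2,-0.2,t,gz=52.4,ly=0.4)
E
```

```text
t 15.15 lip [12.44  0.45 -0.27] [ -0.11 -25.06  -0.04] F [-0.61 -1.39  2.54] q6 0.54
(12.2, -0.2, 26) [-0.9 -0.  -1.5] [ 0.   0.9 -0.1]
(12.2, -0.2, 27) [-1.6 -0.  -2.8] [ 0.   1.9 -0.1]
```

View pics/j_crop.png

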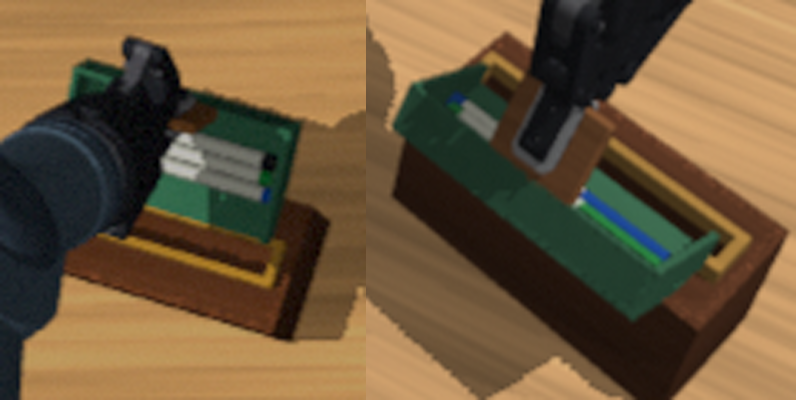

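Request:
arm_command(
  moves=[-0.4,0,-0.7,0,0.25,0,1,-0.6,0,-1,0,0.5,0,1,-0.8,0,-1.3,0,0.75,0,1,-1,0,-1.7,0,1,0,1,-1.1,0,-2,0,1.25,0,1,-1.3,0,-2.3,0,1.5,0,1],
)

```text
time_s: 16.0
position: [523.0, 238.8, 156.6]
eef_rot: [0.962, -0.148, 0.227, 0.035]
contact_force: [-0.2, -0.6, 0.1]
finger_gap: 7.3
```

```bash
python3 - <<'E'
from st import *
st();crops("k")
for t in(27,28,29): go(12.2,-0.1,t,gz=52.4,ly=0.4)
E
```

```text
t 16.0 lip [12.09  0.51 -0.14] [ -0.09 -26.57  -0.04] F [-0.16 -0.6   0.08] q6 0.52
(12.2, -0.1, 27) [-0.2  0.1 -0.6] [ 0.   0.4 -0.1]
(12.2, -0.1, 28) [-1.   0.1 -1.9] [ 0.   1.4 -0.1]
(12.2, -0.1, 29) [-1.7  0.1 -3.3] [ 0.   2.4 -0.1]
```

View pics/k_crop.png

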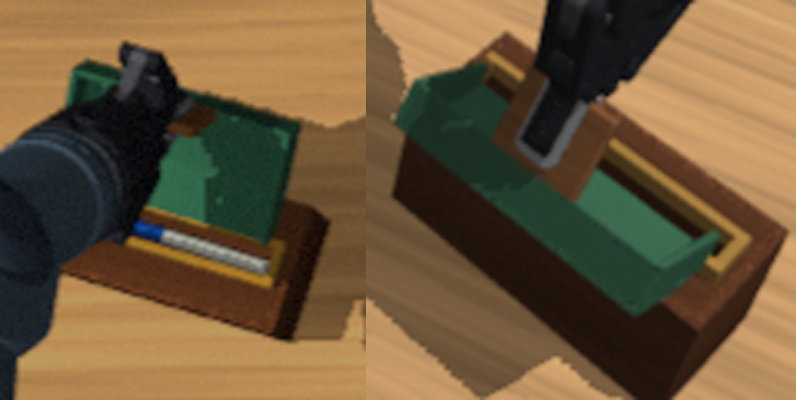

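The tray has emptied. The blue pen is visible in the slot at crop (200,248). I hold for a moment and look again.

Request:
arm_command(
  moves=[0,0,0,0,0,0,1,0,0,0,0,0,0,1,0,0,0,0,0,0,1,0,0,0,0,0,0,1],
)

```text
time_s: 16.6
position: [523.1, 238.8, 156.7]
eef_rot: [0.962, -0.148, 0.227, 0.035]
contact_force: [0.2, 0.2, 0.9]
finger_gap: 7.2
```

```bash
python3 - <<'E'
from st import *
st();crops("l")
E
```

```text
t 16.6 lip [12.12  0.55 -0.11] [ -0.09 -26.57  -0.03] F [0.23 0.19 0.86] q6 0.52
```

View pics/l_crop.png

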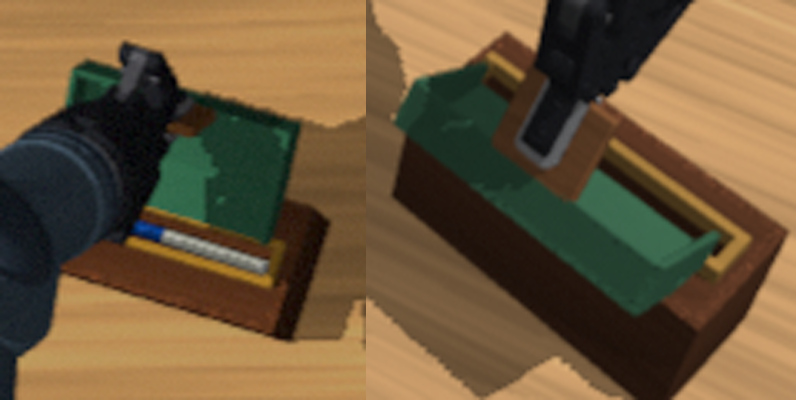

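```bash
python3 - <<'E'
from h import *
W=cloud("top",np.load("pics/l_top.npy")); I=cv2.imread("pics/l_top.png")
# crop px (200,248) -> full
for cx,cy in((150,232),(200,248),(240,260),(265,268),(215,262)):
    u=int(130+cx/366*110);v=int(190+cy/400*120); print((u,v),I[v,u],W[v,u].round(1))
B=R.from_euler('z',YAW,degrees=True)
q=B.inv().apply(W.reshape(-1,3)-SLOT);m=(abs(q[:,0])<9)&(abs(q[:,1])<76)&(q[:,2]<10)
print(m.sum(),np.nanpercentile(q[m][:,2],[1,10,50,90,99]))
E
```

```text
(175, 259) [106  47  10] [466.9 279.8  18. ]
(190, 264) [126 136 135] [454.7 244.5  17.6]
(202, 268) [116 127 127] [445.5 217.2  13. ]
(209, 270) [98 97 95] [439.4 198.8  23.3]
(194, 268) [ 53  98 131] [437.5 221.3  80.6]
323 [-83.08831285 -79.46586485 -69.95717528 -61.67091794   3.14089446]
```

```bash
python3 - <<'E'
from st import *
for a in((12.2,6,26),(13,16,23),(15,28,19),(18,40,14),(22,50,9),(26,58,5),(30,62,2),(30,62,0)): go(*a,gz=52.4)
I=cv2.imread("pics/l_scene.png"); cv2.imwrite("pics/l_s.png",I)
E
```

```text
(12.2, 6, 26) [ 3.2  0.5 -4.6] [ 0.  -0.6 -0.1]
(13, 16, 23) [10.4  0.4 -9. ] [ 0.  -3.6 -0.1]
(15, 28, 19) [ 19.8   0.4 -13.1] [ 0.  -7.6 -0.1]
(18, 40, 14) [ 30.1   0.4 -15. ] [  0.  -12.6  -0.1]
(22, 50, 9) [ 39.8   0.4 -14.6] [  0.  -17.6  -0.1]
(26, 58, 5) [ 47.8   0.4 -13.8] [  0.  -21.6  -0.1]
(30, 62, 2) [ 53.5   0.4 -10.9] [  0.  -24.6  -0.1]
(30, 62, 0) [53.6  0.4 -7.8] [  0.  -26.6  -0.1]
```

View pics/l_s.png

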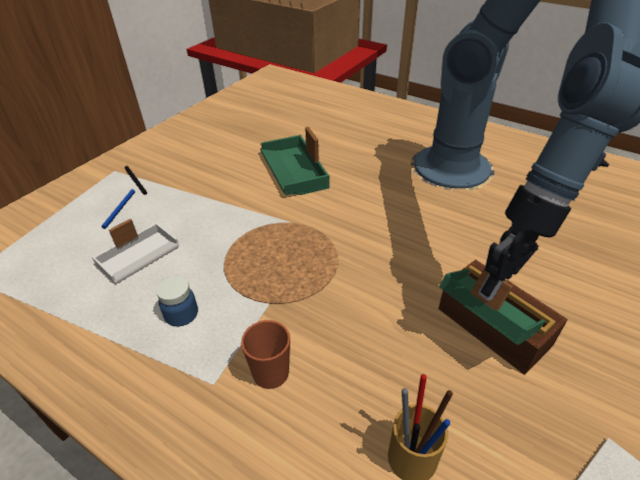

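The blue pen rests inside the box at z≈17. The tray is empty and no pens lie on the table. The mat is now fully visible at (281,262), so I refit it from this picture and back the tray off the box.

Request:
arm_command(
  moves=[3,0,-5,0,-0.6,0,1,10,0,-9,0,-3.6,0,1,20,0,-13,0,-7.6,0,1,30,0,-15,0,-12.6,0,1,40,0,-15,0,-17.6,0,1,48,0,-14,0,-21.6,0,1,54,0,-11,0,-24.6,0,1,54,0,-8,0,-26.5,0,1],
)

```text
time_s: 17.7
position: [566.6, 224.7, 188.3]
eef_rot: [0.988, -0.153, 0.0, -0.0]
contact_force: [0.5, -0.4, -1.7]
finger_gap: 7.2
```

```bash
python3 - <<'E'
from fit import *
np.set_printoptions(precision=1,suppress=True,linewidth=150)
g=grab("m")
for n,zz in(("top",5.),("scene",2.8)):
  for src in ("l","m"):
    if n=="top" and src=="l": continue
    I=cv2.imread(f"pics/{src}_{n}.png"); lab=cv2.GaussianBlur(I,(3,3),0).astype(np.float32)
    c0=np.array([528.,-173.])
    for it in range(3):
        pts=[]
        for a in np.radians(np.arange(0,360,4)):
            rr=np.arange(100,141,1.); P=np.stack([c0[0]+rr*np.cos(a),c0[1]+rr*np.sin(a),np.full_like(rr,zz)],-1)
            uv=project(n,P).astype(np.float32)
            v=cv2.remap(lab,uv[None,:,0],uv[None,:,1],cv2.INTER_LINEAR)[0].sum(-1)
            cs=np.cumsum(v); N=len(v); k=np.arange(5,N-5); m1=cs[k-1]/k; m2=(cs[-1]-cs[k-1])/(N-k)
            s=(m2-m1)**2*k*(N-k); j=np.argmax(s)
            if (m2-m1)[j]>40: pts.append(P[k[j]][:2]-[0.5*np.cos(a),0.5*np.sin(a)])
        p=np.array(pts); f=lambda x:np.hypot(p[:,0]-x[0],p[:,1]-x[1])-x[2]
        r=least_squares(f,[*c0,120],loss='soft_l1',f_scale=2); c0=r.x[:2]
    print(n,src,len(p),r.x,np.median(abs(r.fun)))
o=robot.get_obs();print(o["q"],o["position"],o["contact_force"])
from h import rel
p=o["position"]
E
```

```text
top m 69 [ 527.4 -173.2  119.8] 0.6567747627943561
scene l 88 [ 533.4 -171.2  120.4] 0.8727923881742967
scene m 71 [ 533.2 -171.1  120.5] 0.9500014864297697
[-1.1  0.5  0.8  1.8 -0.4  1.  -0.4] [565.9 224.6 187.4] [ 0.1 -0.6 -2.3]
```

```bash
python3 - <<'E'
from h import *
np.set_printoptions(precision=1,suppress=True,linewidth=150)
p=robot.get_obs()["position"]; t=np.array([559.8,-147.2,150])
for f in (.04,.13,.25,.37,.49,.61,.73,.85,.95,1):
    print(f,*rel(p+f*(t-p),-17.4+57.4*f))
E
```

```text
0.04 [ 4.3 14.3  1.5] [ 0.1 -0.  -2.5]
0.13 [13.8 46.3  4.9] [ 0.1 -0.  -7.6]
0.25 [26.6 89.1  9.5] [  0.1  -0.  -14.5]
0.37 [ 39.3 131.8  14. ] [  0.1  -0.  -21.4]
0.49 [ 52.1 174.6  18.5] [  0.1  -0.  -28.3]
0.61 [ 64.9 217.3  23.1] [  0.1  -0.  -35.2]
0.73 [ 77.6 260.1  27.6] [  0.1  -0.  -42.1]
0.85 [ 90.4 302.8  32.2] [  0.1  -0.  -48.9]
0.95 [101.  338.5  35.9] [  0.1  -0.  -54.7]
1 [106.3 356.3  37.8] [  0.1  -0.  -57.6]
```

Request:
arm_command(
  moves=[4,14,0,0,0,-2.5,1,14,46,2,0,0,-7.6,1,27,89,5,0,0,-14.5,1,39,132,10,0,0,-21.4,1,52,175,15,0,0,-28.3,1,65,217,20,0,0,-35,1,78,260,25,0,0,-42,1,90,303,30,0,0,-49,1],
)

```text
time_s: 18.8
position: [559.7, -91.5, 157.4]
eef_rot: [0.962, 0.274, -0.0, 0.0]
contact_force: [-0.5, 0.5, -2.6]
finger_gap: 7.2
```

```bash
python3 - <<'E'
from h import *
np.set_printoptions(precision=1,suppress=True,linewidth=150)
print(robot.get_obs()["position"],robot.get_obs()["joint_vel"])
for z in(150,100,75,66): print(*rel([559.8,-147.2,z],40))
E
```

```text
[559.7 -91.5 157.4] [ 0.8  0.1 -0.2 -0.1 -0.  -0.1  1.6]
[-29.2  47.4   7.5] [ 0.   0.  -8.2]
[-29.2  47.3  57.5] [ 0.   0.  -8.2]
[-29.2  47.3  82.5] [ 0.   0.  -8.2]
[-29.2  47.3  91.5] [ 0.   0.  -8.2]
```

Request:
arm_command(
  moves=[-17,28,6,0,0,-5,1,-26,42,12,0,0,-8.2,1,-29,47,22,0,0,-8.2,1,-29,47,38,0,0,-8.2,1,-29,47,55,0,0,-8.2,1,-29,47,70,0,0,-8.2,1,-29,47,80,0,0,-8.2,1,-29,47,85,0,0,-8.2,1],
)

```text
time_s: 19.8
position: [559.5, -146.6, 71.5]
eef_rot: [0.94, 0.342, -0.001, 0.0]
contact_force: [0.2, -0.5, -1.9]
finger_gap: 7.1
```

```bash
python3 - <<'E'
from ft import *
np.set_printoptions(precision=1,suppress=True,linewidth=150)
g=grab("n"); cv2.imwrite("pics/n_crop.png",cv2.resize(g["scene"][0][150:310,200:360],None,fx=3.5,fy=3.5,interpolation=2))
trayfit("n")
o=robot.get_obs();print(o["position"],o["contact_force"],o["moment"])
for z in(62,58,56.4): print(*[x.round(2) for x in rel([559.8,-147.2,z],40)])
E
```

```text
scene 1938 220 tray-frame offset [ 0.1 -1.4 -1.5] yaw,pitch deg [-0.1  0. ] med 0.74
top 1131 0 tray-frame offset [-0.8  1.9  1.9] yaw,pitch deg [-0.8  0.9] med 1.01
[ 559.6 -146.8   72. ] [-0.9 -0.1 -1.9] [ 0.  -0.1  0. ]
[-0.1  0.5 10. ] [ 0.   0.1 -0. ]
[-0.1  0.5 14. ] [ 0.   0.1 -0. ]
[-0.1  0.5 15.6] [ 0.   0.1 -0. ]
```

View pics/n_crop.png

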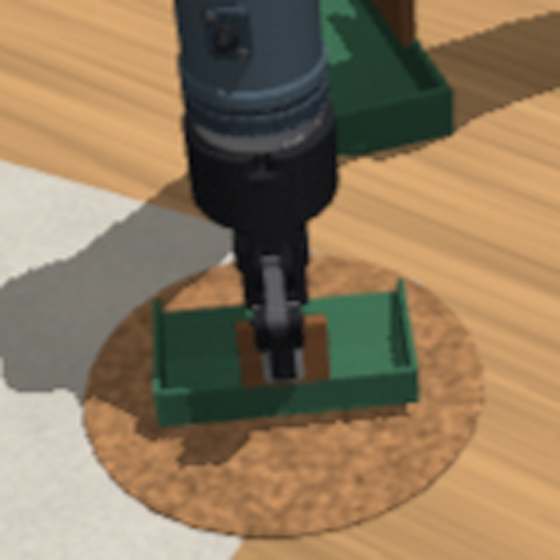

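The tray is empty and level above the mat. I lower it gently.

Request:
arm_command(
  moves=[0,0.4,5,0,0,0,1,0,0.4,9,0,0,0,1,0,0.4,12,0,0,0,1,0,0.4,13.5,0,0,0,1,0,0.4,14.5,0,0,0,1,0,0.4,15,0,0,0,1],
)

```text
time_s: 20.65
position: [559.8, -147.1, 57.0]
eef_rot: [0.94, 0.342, -0.0, 0.0]
contact_force: [-0.1, 0.0, -1.9]
finger_gap: 7.3
```

Request:
arm_command(
  moves=[0,0,0.4,0,0,0,1,0,0,0.7,0,0,0,1,0,0,0.7,0,0,0,1],
)

```text
time_s: 21.02
position: [559.9, -147.1, 56.4]
eef_rot: [0.94, 0.342, -0.0, 0.0]
contact_force: [-0.2, 0.3, -1.1]
finger_gap: 7.4
```

Request:
arm_command(
  moves=[0,0,0.3,0,0,0,1,0,0,0.5,0,0,0,1,0,0,0.5,0,0,0,1],
)

```text
time_s: 21.4
position: [559.9, -147.1, 56.3]
eef_rot: [0.94, 0.342, -0.0, 0.0]
contact_force: [-2.6, 1.9, 4.2]
finger_gap: 7.3
```

Request:
arm_command(
  moves=[0,0,0,0,0,0,0.95,0,0,0,0,0,0,0.9,0,0,0,0,0,0,0.8,0,0,0,0,0,0,0.7,0,0,0,0,0,0,0.6,0,0,0,0,0,0,0.5,0,0,0,0,0,0,0.5],
)

```text
time_s: 22.28
position: [559.9, -147.1, 56.3]
eef_rot: [0.94, 0.342, -0.0, 0.0]
contact_force: [-0.2, 0.5, 0.2]
finger_gap: 42.9
```

Request:
arm_command(
  moves=[0,0,-8,0,0,0,0.5,0,0,-20,0,0,0,0.5,0,0,-40,0,0,0,0.5,0,0,-65,0,0,0,0.5,0,0,-95,0,0,0,0.5,0,0,-130,0,0,0,0.5,0,0,-165,0,0,0,0.5,0,0,-180,0,0,0,0.5],
)

```text
time_s: 23.28
position: [561.4, -147.9, 240.0]
eef_rot: [0.94, 0.342, 0.002, 0.001]
contact_force: [0.5, 0.6, 0.5]
finger_gap: 42.7
```

```bash
python3 - <<'E'
from h import *
np.set_printoptions(precision=1,suppress=True,linewidth=150)
o=robot.get_obs();print(o["position"],o["finger_gap"])
for p,y in(([520,0,250],50),([470,180,250],60)): print(*rel(p,y))
E
```

```text
[ 561.4 -147.9  240. ] 42.69008834269024
[  63.2 -140.   -10.2] [  0.2  -0.2 -10.1]
[ 140.4 -310.1  -10.6] [  0.2  -0.2 -20.1]
```

Request:
arm_command(
  moves=[20,-45,-5,0,0,-3,0.5,42,-93,-8,0,0,-6,0.5,58,-130,-10,0,0,-9,0.5,65,-145,-10,0,0,-10,0.5,65,-145,-10,0,0,-10,0.5],
)

```text
time_s: 23.9
position: [517.9, 5.6, 249.6]
eef_rot: [0.906, 0.423, 0.002, 0.001]
contact_force: [0.3, 0.1, 0.4]
finger_gap: 42.9
```

```bash
python3 - <<'E'
from fit import *
np.set_printoptions(precision=2,suppress=True,linewidth=150)
g=grab("z")
for n,tb,z0 in(("top",(315,180,425,285),5.),("scene",(235,215,345,290),2.8)):
    W=cloud(n,g[n][1])
    w=W[tb[1]:tb[3],tb[0]:tb[2]].reshape(-1,3); hi=w[(w[:,2]>z0+32)&(w[:,2]<90)]
    f=lambda x:sdbox(loc(hi,[x[0],x[1],z0,x[2]]),(40,0,46),(4,25,24))
    r=least_squares(f,[529,-173,.694],loss='soft_l1',f_scale=2,x_scale=[1,1,.02]);print(n,"tray",len(hi),r.x,np.degrees(r.x[2]))
print(robot.get_obs()["joint_vel"],robot.get_obs()["time_s"])
E
```

```text
top tray 123 [ 527.78 -172.17    0.69] 39.75663926257141
scene tray 413 [ 530.42 -174.41    0.7 ] 39.88379348034053
[ 0.01  0.01  0.01 -0.   -0.   -0.   -0.  ] 24.0
```

View pics/z_top.png

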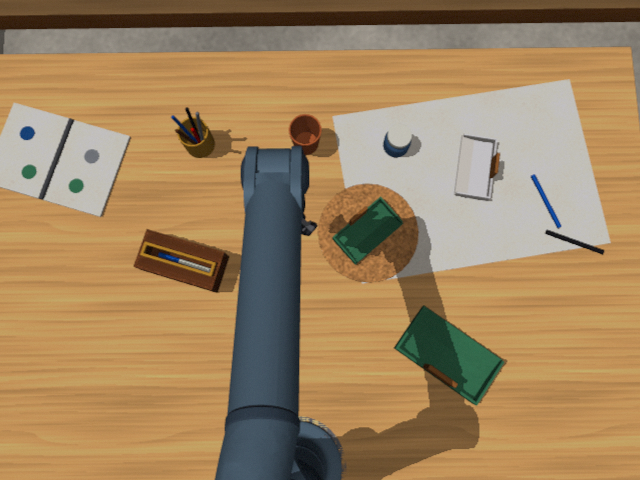

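View pics/z_scene.png

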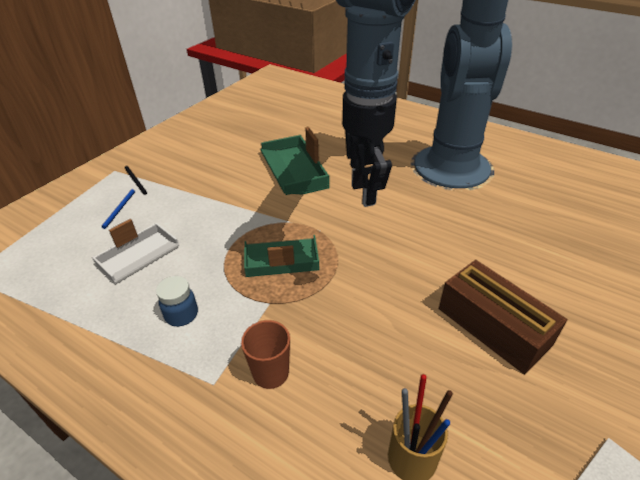

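The tray stands level and empty on the mat: top view (368,231), scene view (281,258). The blue pen shows inside the box at (180,260), and the beaker, jar and pot are at their original pixels. I hand the job in.

```bash
python3 -c "
from bench import robot
print(robot.close_job())"
```

```text
the job is handed in; nothing more can be done
None
```

All three pens went through the slot into the pen box, and the empty green tray is back down, level, in the middle of the cork mat. I handed the job in at about 24 s.

**What I did:** I took the small green tray by its handle and turned it about 57° to line up with the slot. I rested the lip on the collar at 14° tilt with the pens still in; contact peaked near 9 N for a moment before I eased it to about 3 N. I then tipped slowly about the lip, and the pens rolled out together between 25° and 26.5°.

**Last checks:**
- **Tray:** it is empty and released. Its origin is about 1–4 mm from the mat centre, depending on the camera.
- **Pens:** the blue pen is visible inside the box, with its top at about 17 mm. The green and black pens cannot be seen through the slot. I take them to be inside because they are neither in the tray nor anywhere on the table.
- **Bystanders:** the beaker, glaze jar and pen pot look unmoved in the pictures.

**Disagreements:**
- The two cameras differed by about 6 mm in the mat centre (527, −173 and 533, −171), so I aimed for the average.
- The camera fits put the tray about 2 mm higher in the grip than the contact height implied. I trusted the contact.

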